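Set the craft knife in the sloped tool rest

ROBOT

A 6-joint arm with a two-finger parallel gripper is mounted at the origin on the work surface. World frame = base frame: x ahead of the robot, y to its left, z up, the work surface at z = 0. Lengths are in mm, angles in rad, forces in N, time in s.
With the tool pointing down it reaches from about 350 to 975 mm from the base axis. Payload 7.1 kg.
Tool frame: the origin (TCP) lies between the finger pads; the fingertips stand 17 mm ahead of it and the grasp point (between the pads) lies 2 mm behind it; z points along the fingers, y is the line along which they close (so a half turn about z gives the same grasp; the last joint's range is limited). The gripper opens to 88 mm and grips with 3 to 60 N. Pads are 20 mm wide; open, the fingers measure 115 mm over their backs; the gripper's body (75 mm by 178 mm) begins 61 mm behind the grasp point.
Start: joints at [-1.32, 0.423, 1.63, -0, 1.089, -0.019], TCP at [166.605, -602.368, 239.675] pointing down, gripper open.
Joint ranges: [-3, 3], [-0.9, 2.11], [0.09, 2.58], [-1.31, 4.45], [0.11, 2.69], [-2.54, 2.54]. Speed limits (rad/s): [2.39, 2.39, 3.01, 3.14, 3.14, 3.14].

INTERFACE

Orientations are given as a rotation vector (axis times angle).
In Python, from workcell import ctrl, camrig, close_job gives the robot as it stands (ctrl), with the cameras (camrig) and the job as plain functions.
- The arm moves only by the shell command python3 jog.py 'ROWS' [OPENING]. ROWS is a JSON list of rows, 1 to 5 of them, each of 6 numbers: dx, dy, dz in mm, then a rotation vector rx, ry, rz in rad; each row shifts and turns the commanded pose from where the row before left it, along the tool's axes as they then stand; what a row does not reach is not made up. A row lasts 1/12 s, in which the tool goes at most 41.7 mm and 0.125 rad, less where a joint would pass 70% of its speed; a pose out of reach is approached as far as the arm can. OPENING is the finger opening in mm, set as the command begins (- or left out keeps the last). The fingers move at their own pace and stop on an object; the grip force is fixed at half the most. Time passes only in rows, so rows that do not move let the fingers close. It prints the time, the measured TCP pose, the force, the opening and the grip force at its end.
- ctrl.get_obs(): the state, without advancing time (a new reading comes with each control period).
- camrig.get_image(name): name is "side" or "top"; returns a dict with "img" (384x512x3 uint8, red, green, blue), "fx", "fy", "cx", "cy" (pixels), "R" (3x3) and "t" (3): a world point X has camera coordinates R X + t. Camera axes: x right, y down, z forward; pixel columns grow to the right and rows downward; lengths in mm; the calibration is good to about 2 mm. A picture is of the moment at which its call begins. There is no depth.
- close_job(): hands the job in; it is judged then, once.
The state is a dict: "t": time; "qpos": joint angles; "qvel": joint speeds; "joint_torque": joint torques, N m; "ee_pos": TCP position; "orientation": TCP orientation; "ft_force": force on the tool from outside, world axes, zero at the start; "moment": the same for the moment, N m; "width": finger opening in mm; "grasp_force": force on a finger pad.
Only numpy, scipy, OpenCV 4.12 (cv2) and the standard library are available. Lean on these libraries where they do the work, as an engineer would, in place of code of your own. Each camera call takes 0.05 s, during which the arm holds its last target. There are 200 camera calls.

TASK

Set the capped craft knife from the cutting mat into the wooden tool rest, lying in both notches with its capped end down at the foot stop and its butt end up, so that it can be taken up again at a slant. Leave the paintbrush and the bone folder where they lie, and let go of the knife.

Things in the scene. Friction and masses are not known exactly. Their poses are not given: they have to be found in the camera images.
- knife: Craft knife lying on the 3 mm thick cutting mat, 160 mm long, about 60 g: straight aluminium handle, hexagonal, 14 mm across flats, 135 mm long, then a thin black blade cap (9 mm diameter, 25 mm long). Origin on its axis at mid-length, 10 mm above the table as it lies. x runs along the knife from the cap to the plain butt end; z is up at the start.
- rest: Wooden rest, base 180 x 80 mm; origin under its centre; z up, x level, to the high end. Two notched blocks (floor 20 mm wide, cheeks spreading to 54 mm, 17 mm up) stand 45 mm each side of the middle on a 20 degree slope, 76 mm free between for fingers, board 23 mm under the knife; stop at the low end. Seated knife axis: through (0, 0, 85 mm), rising to +x at 20 degrees; origin 0-4 mm downslope.
- brush: Paintbrush, bystander: 195 mm long, round brown wooden handle 8 mm thick, steel ferrule and flat dark bristle head 20 mm wide. Lies on the mat. Origin on its axis, 100 mm from the handle's end; x towards the handle's end.
- folder: Bone folder, bystander: flat off-white strip 161 mm long, 22 mm wide, 6 mm thick, one end round and one narrower. Lies on the mat. Origin near its middle, at mid-thickness; x along it towards the round end.

How it is judged (in metres and radians):
At the end, for the whole second after the job is handed in: The knife lies released and at rest in the tool rest: its origin within 20 mm along and 12 mm across of the rest's middle and 70 to 100 mm above the table, its axis within 10 degrees of the 20 degree slope with the butt end up, and pointing along the rest within about 20 degrees (x of knife in the frame of rest between -0.02 and 0.02 m and y of knife in the frame of rest between -0.012 and 0.012 m and z of knife in the frame of rest between 0.07 and 0.1 m and angle between knife's own x axis and vertical between 1.047 and 1.396 rad and angle between the x axis of knife and the x axis of rest, either way round below 0.49 rad and linear speed of knife below 0.02 m/s and angular speed of knife below 0.2 rad/s); the robot touches nothing.
It fails at once if the paintbrush is moved by more than 30 mm (distance of brush from where it was at the start of the episode above 0.03 m).
It fails at once if the bone folder is moved by more than 30 mm (distance of folder from where it was at the start of the episode above 0.03 m).
It also fails if it takes over 42 s, if anything falls off the work surface, if the arm or the gripper's body presses on something with over 40 N, if the wrist force passes 120 N, or if a joint passes its speed limit or range.

## Working session

There is one attempt and no reset: what is moved stays moved. The work goes in short steps, Python scripts to look and compute and a shell command to move; the robot and the scene stay as the last step left them, time stands still between calls to the robot, and variables do not carry over. Pictures are saved under pics/ and viewed, at most 10 in all, crops included, and the job is handed in when it is done.

```bash
ls; mkdir -p pics
python3 - <<'E'
from workcell import ctrl, camrig, close_job
import cv2,numpy as np
o=ctrl.get_obs(); print(o)
for n in("top","side"):
    d=camrig.get_image(n); cv2.imwrite(f"pics/{n}0.png",d["img"][:,:,::-1]); print(n,d["fx"],d["cx"],d["cy"],d["R"],d["t"])
E
```

```text
jog.py
pics
workcell.py
{'t': 0.0, 'qpos': array([-1.31998182e+00,  4.23837051e-01,  1.63069321e+00,  1.52792990e-05,
        1.08857878e+00, -1.90333049e-02]), 'qvel': array([-5.90576051e-05,  2.03080107e-05,  1.33816735e-03, -5.38157125e-04,
       -4.29248094e-04, -9.47946757e-04]), 'joint_torque': array([-2.89453877e-03, -5.44637167e+01, -2.73669916e+01,  6.43849466e-02,
        2.27975420e-02, -1.24461562e-04]), 'ee_pos': array([ 166.49275796, -601.86748387,  238.90277605]), 'orientation': array([-3.11154792e+00, -4.22377194e-01,  2.54191047e-04]), 'ft_force': array([ 0.05190323,  0.16263159, -0.80069666]), 'moment': array([-0.01385924,  0.02603652,  0.01256156]), 'grasp_force': 0.0, 'width': 87.45584051016769}
top 395.8043002788232 255.33299212518907 194.0081168442921 [[-0.0031165  -0.99955053 -0.02981639]
 [-0.99020356  0.00724692 -0.13944314]
 [ 0.13959654  0.02908972 -0.98978108]] [-18.20616401 569.3096311  828.63290108]
side 366.8556180001912 254.489526730247 189.35016767204567 [[ 0.97851371 -0.20522412 -0.01984883]
 [-0.13678154 -0.57409946 -0.80727977]
 [ 0.15427808  0.79264928 -0.58983506]] [-569.16296122   90.07677347  803.74415503]
```

View pics/top0.png

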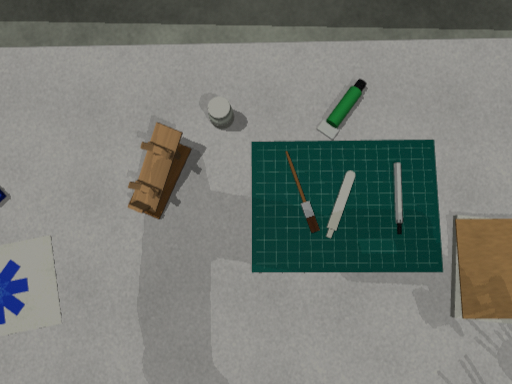

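View pics/side0.png

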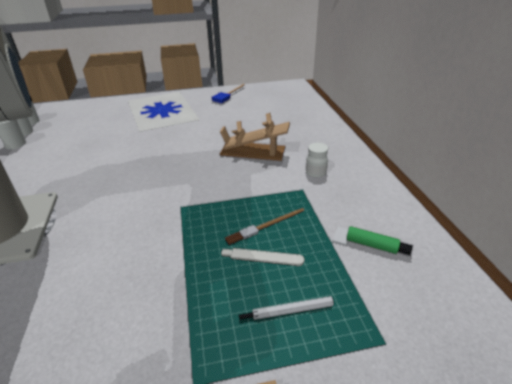

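The top view shows the knife at about (397,163) for the butt and (400,232) for the cap. The folder is at (341,203), the brush at (301,190), and the rest at about (158,170) with its high end towards the top of the image. Next I'll measure the knife and enlarge the rest in both views.

```bash
cat > h.py <<'E'
import cv2,numpy as np
from workcell import ctrl, camrig, close_job
def ray(d,u,v):
    R,t=d["R"],d["t"]; r=R.T@np.array([(u-d["cx"])/d["fx"],(v-d["cy"])/d["fy"],1]); return -R.T@t,r
def onz(d,u,v,z):
    c,r=ray(d,u,v); return c+r*(z-c[2])/r[2]
def proj(d,X):
    p=d["R"]@np.asarray(X,float)+d["t"]; return d["fx"]*p[0]/p[2]+d["cx"],d["fy"]*p[1]/p[2]+d["cy"]
def tri(d1,p1,d2,p2):
    a,r=ray(d1,*p1); b,s=ray(d2,*p2); k=np.linalg.lstsq(np.c_[r,-s],b-a,rcond=None)[0]
    return (a+k[0]*r+b+k[1]*s)/2, np.linalg.norm(a+k[0]*r-b-k[1]*s)
E
python3 - <<'E'
from h import *
T=camrig.get_image("top");S=camrig.get_image("side")
for n,d,(x0,x1,y0,y1) in(("top",T,(380,415,150,240)),("side",S,(235,345,285,330))):
    c=d["img"][y0:y1,x0:x1].astype(int); sp=c.max(2)-c.min(2)
    m=((c.min(2)>110)&(sp<40)).astype(np.uint8)
    k,l,st,ce=cv2.connectedComponentsWithStats(m); i=1+st[1:,4].argmax(); ys,xs=np.where(l==i)
    b=((c.max(2)<28)).astype(np.uint8); kb,lb,sb,cb=cv2.connectedComponentsWithStats(b); j=1+sb[1:,4].argmax()
    P=np.c_[xs+x0,ys+y0].astype(np.float32); f=cv2.fitLine(P,2,0,.01,.01).ravel(); s=(P-f[2:])@f[:2]
    e=[f[2:]+f[:2]*v for v in(s.min(),s.max())]; pj=np.where(lb==j)
    Pb=np.c_[pj[1]+x0,pj[0]+y0]; sb_=(Pb-f[2:])@f[:2]
    print(n,"handle",e,st[i],"cap",cb[j]+[x0,y0],sb[j],[f[2:]+f[:2]*v for v in(sb_.min(),sb_.max())])
    for p in e: print(onz(d,*p,12).round(1))
    print("cap",onz(d,*(cb[j]+[x0,y0]),10).round(1))
a=cv2.resize(T["img"][110:230,115:215],None,fx=4,fy=4,interpolation=2)
b=cv2.resize(S["img"][100:175,205:305],None,fx=4,fy=4,interpolation=2)
o=np.zeros((480,800,3),np.uint8); o[:,:400]=a; o[:300,400:]=b; cv2.imwrite("pics/rest.png",o[:,:,::-1])
E
```

```text
top handle [array([397.59555, 162.98419], dtype=float32), array([399.13394, 220.96991], dtype=float32)] [ 16  13   6  59 273] cap [398.95918367 228.53061224] [17 74  5 10 49] [array([399.21278724, 223.94129488]), array([399.45420933, 233.04101316])]
[ 641.7 -342.9   12. ]
[ 510.4 -339.3   12. ]
cap [ 493.7 -338.7   10. ]
side handle [array([253.3638 , 313.20526], dtype=float32), array([332.19797, 300.20013], dtype=float32)] [ 18  11  80  21 736] cap [246.08823529 316.29411765] [ 6 29 11  5 34] [array([240.55753564, 315.31786992]), array([250.93499075, 313.60592216])]
[ 509.1 -338.3   12. ]
[ 645.3 -342.5   12. ]
cap [ 496.4 -340.    10. ]
```

View pics/rest.png

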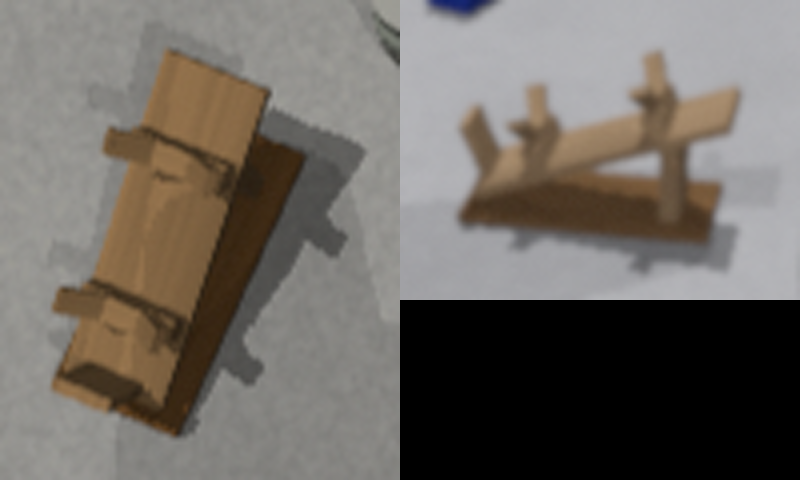

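The enlarged views show the rest's base edge on the -y side clearly. Its high corner is at about top (191,148) and side (282,160), and its low corner at about top (160,219) and side (219.5,154). The high end points to +x and slightly -y.

Run:
```python
from h import *
T=camrig.get_image("top");S=camrig.get_image("side")
tp=lambda x,y:(115+x/4-.4,110+y/4-.4); sp=lambda x,y:(205+(x-400)/4-.4,100+y/4-.4)
H=tp(304,153);L=tp(180,436)
for z in(0,8,12):
    h,l=onz(T,*H,z),onz(T,*L,z); e=h-l; n=np.array([-e[1],e[0],0])/np.linalg.norm(e)
    print(z,h.round(1),l.round(1),np.linalg.norm(e),np.degrees(np.arctan2(e[1],e[0])),"centre",((h+l)/2+40*n).round(1),"side px",proj(S,h),proj(S,l))
print(sp(708,243),sp(708,236),sp(458,218), tri(T,H,S,sp(708,238)),tri(T,L,S,sp(460,214)))
# board high end
print("board hi",tri(T,tp(170,50),S,sp(740,88)),tri(T,tp(268,96),S,sp(728,128)))
# cheek tips, at back side
print("tip hi",tri(T,tp(107,140),S,sp(654,54)),"tip lo",tri(T,tp(56,300),S,sp(537,88)))
```

```text
0 [685.2 131.5   0. ] [519.5 199.6   0. ] 179.1709956932303 -22.346566554234574 centre [617.6 202.6   0. ] side px (np.float64(281.3916378259171), np.float64(160.70728061291845)) (np.float64(218.65363132726202), np.float64(155.7006506282934))
8 [683.1 129.9   8. ] [518.9 197.4   8. ] 177.57660840194583 -22.346566554234588 centre [616.2 200.7   8. ] side px (np.float64(280.8681970630165), np.float64(158.6125058034919)) (np.float64(218.309288308462), np.float64(153.67603000011067))
12 [682.  129.1  12. ] [518.5 196.3  12. ] 176.77941475630362 -22.34656655423458 centre [615.5 199.7  12. ] side px (np.float64(280.60401411166754), np.float64(157.55526335928673)) (np.float64(218.1354775362064), np.float64(152.65408137418729))
(281.6, 160.35) (281.6, 158.6) (219.1, 154.1) (array([684.51662617, 130.29357483,   5.77716814]), np.float64(1.62134164706134)) (array([520.66314099, 196.96001986,   9.55514441]), np.float64(3.848755775668978))
board hi (array([720.70178512, 187.44114752,  87.31672893]), np.float64(2.0687117191892006)) (array([696.02036797, 134.20456803,  86.05120611]), np.float64(4.047782524726533))
tip hi (array([665.91675148, 213.06761901, 107.46755555]), np.float64(1.9749486005215107)) tip lo (array([588.0327723 , 247.95209367,  74.74346114]), np.float64(3.0644259772370077))
```

```bash
cat >> h.py <<'E'
from scipy.spatial.transform import Rotation as Ro
def togo(P,R):
    "tool-frame shift and turn still to go to world pose P,R(matrix)"
    o=ctrl.get_obs(); A=Ro.from_rotvec(o["orientation"])
    print("t",round(o["t"],2),"pos",o["ee_pos"].round(1),"q",o["qpos"].round(2),"F",o["ft_force"].round(1),"w",round(o["width"],1),"g",round(o["grasp_force"],1))
    print("shift",A.inv().apply(np.array(P)-o["ee_pos"]).round(1),"turn",(A.inv()*Ro.from_matrix(R)).as_rotvec().round(3))
def frame(yaw,pitch):
    "tool R with -x along knife axis (yaw,pitch up deg), y level"
    a,b=np.radians([yaw,pitch]); k=np.array([np.cos(a)*np.cos(b),np.sin(a)*np.cos(b),np.sin(b)])
    x=-k; y=np.array([-np.sin(a),np.cos(a),0]); return np.c_[x,y,np.cross(x,y)]
E
r='[[37.8,-12.2,10,0,0,0],[37.8,-12.2,10,0,0,0],[37.8,-12.2,10,0,0,0],[37.8,-12.2,10,0,0,0]]'
python3 jog.py '[[37.8,-12.2,10,0,0,0],[37.8,-12.2,10,0,0,0],[37.8,-12.2,10,0,0,0],[37.8,-12.2,10,0,0,0]]' 60
python3 jog.py '[[37.8,-12.2,10,0,0,0],[37.8,-12.2,10,0,0,0],[37.8,-12.2,10,0,0,0],[37.8,-12.2,10,0,0,0]]'
python3 jog.py '[[37.8,-12.2,10,0,0,0],[37.8,-12.2,10,0,0,0],[37.8,-12.2,10,0,0,0],[37.8,-12.2,10,0,0,0]]'
python3 jog.py '[[0,0,0,0,0,-0.12],[0,0,0,0,0,-0.12],[0,0,0,0,0,-0.12],[0,0,0,0,0,-0.12],[0,0,0,0,0,-0.12]]'
python3 -c "
from h import *
togo([565,-340.6,100],frame(-1.6,0))"
```

```text
t: 0.63
ee_pos: [300.3, -514.1, 199.4]
orientation: [3.113, 0.421, 0.0]
ft_force: [0.3, 0.1, 0.3]
width: 64.7
grasp_force: 0.0
t: 0.97
ee_pos: [433.5, -426.5, 159.3]
orientation: [3.113, 0.422, 0.0]
ft_force: [-0.0, -0.4, 0.8]
width: 60.0
grasp_force: 0.0
t: 1.3
ee_pos: [566.3, -339.0, 119.2]
orientation: [3.113, 0.423, 0.0]
ft_force: [0.8, -0.8, -0.3]
width: 60.0
grasp_force: 0.0
t: 1.72
ee_pos: [564.9, -340.1, 119.5]
orientation: [-2.845, -1.333, 0.0]
ft_force: [0.9, 0.2, -0.3]
width: 60.1
grasp_force: 0.0
t 1.72 pos [ 564.9 -340.1  119.5] q [-0.56  0.62  1.62 -0.    0.91  0.13] F [ 0.9  0.2 -0.3] w 60.1 g 0.0
shift [-0.3  0.4 19.5] turn [-0.    -0.    -2.237]
```

```bash
(python3 jog.py '[[0,0,0,0,0,-0.12],[0,0,0,0,0,-0.12],[0,0,0,0,0,-0.12],[0,0,0,0,0,-0.12],[0,0,0,0,0,-0.12]]'
python3 jog.py '[[0,0,0,0,0,-0.12],[0,0,0,0,0,-0.12],[0,0,0,0,0,-0.12],[0,0,0,0,0,-0.12],[0,0,0,0,0,-0.12]]'
python3 jog.py '[[0,0,0,0,0,-0.12],[0,0,0,0,0,-0.12],[0,0,0,0,0,-0.12],[0,0,0,0,0,-0.12],[0,0,0,0,0,-0.12]]'
python3 jog.py '[[0,0,8,0,0,-0.12],[0,0,8,0,0,-0.12],[0,0,4,0,0,-0.12],[0,0,0,0,0,-0.077],[0,0,0,0,0,0]]') >/dev/null
python3 - <<'E'
from h import *
togo([565,-340.6,21.5],frame(-1.6,0))
d=camrig.get_image("side"); cv2.imwrite("pics/a1.png",cv2.resize(d["img"][200:384,150:450,::-1],None,fx=2,fy=2))
E
```

```text
t 3.38 pos [ 564.6 -340.2   99.2] q [-0.56  0.64  1.63  0.    0.87 -2.1 ] F [ 0.4  0.  -0.6] w 59.7 g 0.0
shift [-0.5 -0.4 77.7] turn [ 0.    -0.001 -0.004]
```

View pics/a1.png

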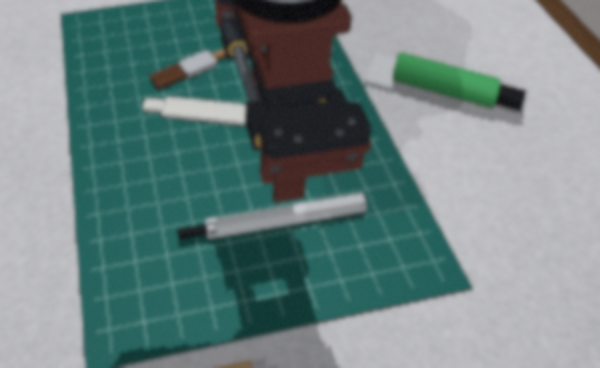

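The gripper hangs above the middle of the knife at about (285,210), with its fingers across the handle. I'll go down, close and lift.

```bash
python3 jog.py '[[0,0,30,0,0,0],[0,0,25,0,0,0],[0,0,15,0,0,0],[0,0,7,0,0,0],[0,0,0,0,0,0]]'
python3 jog.py '[[0,0,0,0,0,0],[0,0,0,0,0,0],[0,0,0,0,0,0],[0,0,0,0,0,0],[0,0,0,0,0,0]]' 0
python3 jog.py '[[0,0,0,0,0,0],[0,0,0,0,0,0],[0,0,0,0,0,0]]'
python3 -c "
from h import *
togo([565,-340.6,21.5],frame(-1.6,0))"
```

```text
t: 3.85
ee_pos: [564.3, -340.0, 21.6]
orientation: [-0.057, -3.139, -0.002]
ft_force: [0.6, 0.1, 0.8]
width: 60.2
grasp_force: 0.0
t: 4.27
ee_pos: [565.1, -340.5, 23.2]
orientation: [0.055, 3.14, -0.001]
ft_force: [0.3, -0.5, -0.4]
width: 29.9
grasp_force: 0.0
t: 4.52
ee_pos: [564.8, -340.4, 22.9]
orientation: [0.055, 3.141, -0.0]
ft_force: [0.1, 0.4, 1.0]
width: 14.6
grasp_force: 30.0
t 4.52 pos [ 564.8 -340.4   22.9] q [-0.56  0.75  1.64  0.    0.75 -2.1 ] F [0.1 0.4 1. ] w 14.6 g 30.0
shift [-0.2 -0.2  1.4] turn [-0.     0.    -0.007]
```

Both pads are on the knife at 14.6 mm with 30 N, so the grasp is good. I'll lift and check.

```bash
python3 jog.py '[[0,0,-15,0,0,0],[0,0,-35,0,0,0],[0,0,-38,0,0,0],[0,0,-40,0,0,0],[0,0,-29,0,0,0]]' >/dev/null
python3 - <<'E'
from h import *
Rt=frame(-23,20); k=-Rt[:,0]
C=np.array([617,202,85])
P=C-Rt@np.array([0,0,13])   # knife centre over rest centre
togo(P+[0,0,60],Rt)
d=camrig.get_image("side"); cv2.imwrite("pics/a2.png",cv2.resize(d["img"][150:334,150:450,::-1],None,fx=2,fy=2))
E
```

```text
t 4.93 pos [ 565.4 -340.8  184. ] q [-0.56  0.53  1.59 -0.    1.02 -2.1 ] F [-0.  -0.4 -0.6] w 14.8 g 30.0
shift [-28.4 545.9  26. ] turn [ 0.063 -0.342  0.363]
```

View pics/a2.png

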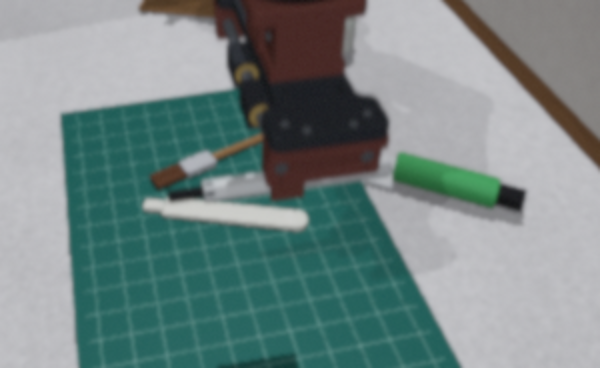

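The knife is held level at its middle, with the cap at (185,193) and the handle at (330,180). I'll carry it across, then turn and tilt it.

```bash
(python3 jog.py '[[-2,20,0,0,0,0],[-2,38,0,0,0,0],[-2,38,0,0,0,0],[-2,38,0,0,0,0],[-2,38,0,0,0,0]]'
python3 jog.py '[[-2,38,0,0,0,0],[-2,38,0,0,0,0],[-2,38,0,0,0,0],[-2,38,0,0,0,0],[-2,38,0,0,0,0]]'
python3 jog.py '[[-2,38,0,0,0,0],[-2,38,0,0,0,0],[-2,38,0,0,0,0],[-2,38,0,0,0,0],[0,20,0,0,0,0]]'
python3 jog.py '[[0,0,0,0,0,0.1],[0,0,0,0,0,0.1],[0,0,0,0,0,0.1],[0,0,0,0,0,0.07],[0,0,0,0,0,0]]'
python3 jog.py '[[0,0,0,0,-0.08,0],[0,0,0,0,-0.1,0],[0,0,0,0,-0.1,0],[0,0,0,0,-0.069,0],[0,0,0,0,0,0]]')|grep -A1 ee_pos
python3 - <<'E'
from h import *
Rt=frame(-23,20); C=np.array([617,202,85]); P=C-Rt@np.array([0,0,13])
togo(P+[0,0,60],Rt)
T=camrig.get_image("top");S=camrig.get_image("side")
a=cv2.resize(T["img"][100:230,105:235],None,fx=3,fy=3,interpolation=2)
b=cv2.resize(S["img"][70:200,185:315],None,fx=3,fy=3,interpolation=2)
cv2.imwrite("pics/a3.png",np.hstack([a,b])[:,:,::-1])
E
```

```text
ee_pos: [580.4, -167.3, 180.4]
orientation: [0.056, 3.141, -0.0]
--
ee_pos: [597.1, 22.6, 180.5]
orientation: [0.055, 3.141, -0.0]
--
ee_pos: [611.4, 196.3, 180.5]
orientation: [0.052, 3.14, 0.002]
--
ee_pos: [611.2, 192.5, 180.2]
orientation: [0.635, 3.077, 0.0]
--
ee_pos: [608.8, 192.6, 179.2]
orientation: [0.556, 2.742, -0.102]
t 7.07 pos [608.8 192.6 179.2] q [ 0.4   0.44  1.82 -0.41  0.68 -0.48] F [-1.2  0.1 -1.9] w 14.9 g 30.0
shift [ 8.1 11.9 20.4] turn [-0.002  0.     0.001]
```

View pics/a3.png

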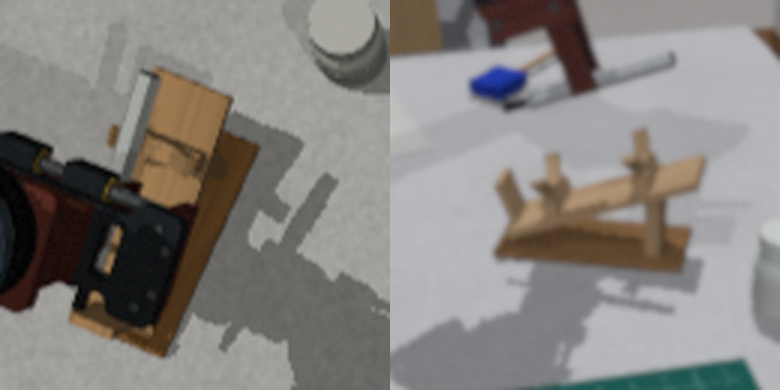

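The knife is tilted butt-up and its yaw matches the rest. In the top view the butt is at about (154,123) and in the side view at about (279,89), with the cap at side (223,105). I'll compare these with the expected positions.

Run:
```python
from h import *
T=camrig.get_image("top");S=camrig.get_image("side"); o=ctrl.get_obs(); R=Ro.from_rotvec(o["orientation"]); p=o["ee_pos"]
for n,x in(("butt",-80),("cap",80)):
    X=p+R.apply([x,0,13]); print(n,X.round(1),np.round(proj(T,X),1),np.round(proj(S,X),1))
print("tri butt",tri(T,(153.8,123.7),S,(279,88.7)))
# bright handle axis & board edges in top view rows
for v in(128,135,142):
    r=T["img"][v,135:200].astype(int); print(v,[tuple(c) for c in r[5:50:1]][:48] if v==135 else "")
# board high end corners again, width centre from rest model
for c,z in(((617,202),0),):
    for yaw in(-22.3,-23.5,-25):
        a=np.radians(yaw); ex=np.array([np.cos(a),np.sin(a),0]);ey=np.array([-ex[1],ex[0],0])
        for q in((720.7,187.4,87),(696,134.2,86),(665.9,213,107.5),(588,248,74.7)): 
            d=np.array(q)-[617,202,0]; print(yaw,(d@ex).round(1),(d@ey).round(1))
```

```text
butt [685.4 161.  195.4] [154.7 121.1] [280.2  88.3]
cap [547.2 220.2 140.8] [130.1 198.9] [223.9 105.1]
tri butt (array([681.92058043, 162.84913515, 193.82534224]), np.float64(1.816061844460898))
128 
135 [(np.int64(143), np.int64(142), np.int64(139)), (np.int64(144), np.int64(143), np.int64(139)), (np.int64(143), np.int64(143), np.int64(139)), (np.int64(141), np.int64(139), np.int64(137)), (np.int64(139), np.int64(138), np.int64(135)), (np.int64(140), np.int64(138), np.int64(134)), (np.int64(141), np.int64(141), np.int64(137)), (np.int64(146), np.int64(148), np.int64(143)), (np.int64(164), np.int64(166), np.int64(160)), (np.int64(164), np.int64(166), np.int64(160)), (np.int64(163), np.int64(164), np.int64(160)), (np.int64(148), np.int64(150), np.int64(145)), (np.int64(99), np.int64(100), np.int64(98)), (np.int64(93), np.int64(94), np.int64(91)), (np.int64(97), np.int64(96), np.int64(92)), (np.int64(114), np.int64(101), np.int64(85)), (np.int64(147), np.int64(114), np.int64(77)), (np.int64(154), np.int64(119), np.int64(82)), (np.int64(155), np.int64(120), np.int64(80)), (np.int64(15
[... 682 characters left out ...]
int64(148), np.int64(114), np.int64(77)), (np.int64(149), np.int64(114), np.int64(77)), (np.int64(148), np.int64(114), np.int64(77)), (np.int64(146), np.int64(113), np.int64(75)), (np.int64(141), np.int64(109), np.int64(72)), (np.int64(140), np.int64(109), np.int64(73)), (np.int64(127), np.int64(99), np.int64(67)), (np.int64(90), np.int64(83), np.int64(74)), (np.int64(153), np.int64(151), np.int64(146)), (np.int64(164), np.int64(163), np.int64(159)), (np.int64(166), np.int64(164), np.int64(159))]
142 
-22.3 101.5 25.8
-22.3 98.8 -32.8
-22.3 41.1 28.7
-22.3 -44.3 31.6
-23.5 100.9 28.0
-23.5 99.5 -30.7
-23.5 40.5 29.6
-23.5 -44.9 30.6
-25 100.2 30.6
-25 100.3 -28.1
-25 39.7 30.6
-25 -45.7 29.4
```

```bash
python3 jog.py '[[5,2,0,0,0,0],[10,5,0,0,0,0],[13,5,0,0,0,-0.005],[5,0,0,0,0,0],[0,0,0,0,0,0]]' >/dev/null
python3 - <<'E'
from h import *
Rt=frame(-23.3,20); C=np.array([617,202,86]); P=C-Rt@np.array([0,0,13])
togo(P,Rt)
E
```

```text
t 7.68 pos [586.8 215.7 167.7] q [ 0.45  0.45  1.84 -0.43  0.67 -0.4 ] F [-0.6 -1.  -1.2] w 15.0 g 30.0
shift [-3.3 -0.6 75.1] turn [-0.    -0.001  0.008]
```

```bash
python3 jog.py '[[-3.3,-0.6,10,0,0,0],[0,0,20,0,0,0],[0,0,18,0,0,0],[0,0,10,0,0,0],[0,0,0,0,0,0]]' >/dev/null
python3 jog.py '[[0,0,5,0,0,0],[0,0,5,0,0,0],[0,0,3,0,0,0],[0,0,0,0,0,0],[0,0,0,0,0,0]]'>/dev/null
python3 - <<'E'
from h import *
Rt=frame(-23.3,20); C=np.array([617,202,86]); P=C-Rt@np.array([0,0,13])
togo(P,Rt)
T=camrig.get_image("top");S=camrig.get_image("side")
a=cv2.resize(T["img"][100:230,105:235],None,fx=3,fy=3,interpolation=2)
b=cv2.resize(S["img"][70:200,185:315],None,fx=3,fy=3,interpolation=2)
cv2.imwrite("pics/a4.png",np.hstack([a,b])[:,:,::-1])
E
```

```text
t 8.52 pos [612.6 204.3 103.1] q [ 0.42  0.57  1.83 -0.49  0.56 -0.36] F [ 0.   0.1 -1.3] w 14.4 g 30.0
shift [ 1.2 -0.4  4.8] turn [0.001 0.    0.007]
```

View pics/a4.png

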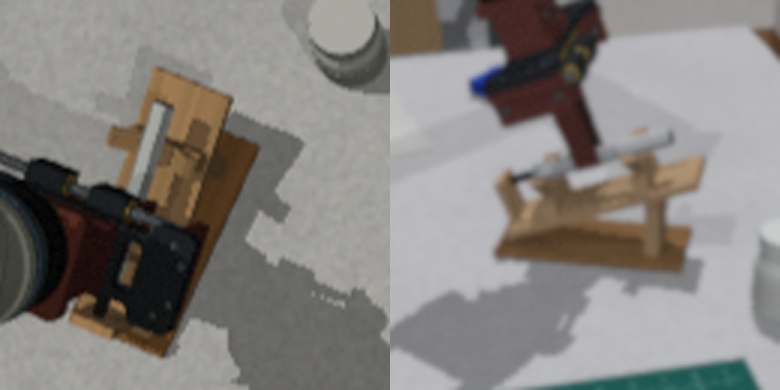

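The cap at side (515,178) sits just inside the foot stop, and the handle is over both notches. I'll lower the last few millimetres.

```bash
python3 jog.py '[[0,0,2,0,0,0],[0,0,0,0,0,0]]' | grep -A2 ee_p; python3 jog.py '[[0,0,2,0,0,0],[0,0,0,0,0,0]]'| grep -A2 ee_p;python3 jog.py '[[0,0,1,0,0,0],[0,0,0,0,0,0],[0,0,0,0,0,0]]'| grep -A2 ee_p
python3 - <<'E'
from h import *
Rt=frame(-23.3,20); C=np.array([617,202,86]); P=C-Rt@np.array([0,0,13])
togo(P,Rt)
E
```

```text
ee_pos: [613.1, 204.0, 101.0]
orientation: [0.555, 2.742, -0.1]
ft_force: [0.0, -0.1, -1.2]
ee_pos: [613.7, 203.6, 98.8]
orientation: [0.556, 2.743, -0.101]
ft_force: [0.2, -0.3, 0.1]
ee_pos: [614.0, 203.5, 98.0]
orientation: [0.556, 2.743, -0.101]
ft_force: [-1.3, 0.3, -0.7]
t 9.2 pos [614.  203.5  98. ] q [ 0.41  0.58  1.83 -0.5   0.55 -0.35] F [-1.3  0.3 -0.7] w 14.3 g 30.0
shift [ 1.  -0.2 -0.6] turn [ 0.001 -0.     0.007]
```

```bash
python3 jog.py '[[0,0,1,0,0,0],[0,0,0,0,0,0]]' | grep -A2 ee_p; python3 jog.py '[[0,0,0.7,0,0,0],[0,0,0,0,0,0]]'| grep -A2 ee_p
```

```text
ee_pos: [614.4, 203.5, 97.4]
orientation: [0.556, 2.742, -0.1]
ft_force: [-2.5, -0.0, 1.6]
ee_pos: [614.5, 203.5, 97.3]
orientation: [0.556, 2.742, -0.1]
ft_force: [-6.2, 0.2, 8.9]
```

The force has risen to 9 N at the expected height, so the knife is seated. I'll release partway and look.

```bash
python3 jog.py '[[0,0,0,0,0,0],[0,0,0,0,0,0],[0,0,0,0,0,0],[0,0,0,0,0,0]]' 40 | tail -4
python3 jog.py '[[0,0,-8,0,0,0],[0,0,-20,0,0,0],[0,0,-35,0,0,0],[0,0,-40,0,0,0],[0,0,-40,0,0,0]]' | tail -4
python3 jog.py '[[0,-35,-20,0,0,0],[0,-40,0,0,0,0],[0,-40,0,0,0,0],[0,-40,0,0,0,0],[0,-40,0,0,0,0]]' | tail -4
python3 jog.py '[[0,-40,0,0,0,0],[0,-40,0,0,0,0],[0,0,0,0,0,0],[0,0,0,0,0,0]]' | tail -6
python3 - <<'E'
from h import *
T=camrig.get_image("top");S=camrig.get_image("side")
a=cv2.resize(T["img"][100:230,105:235],None,fx=3,fy=3,interpolation=2)
b=cv2.resize(S["img"][70:200,185:315],None,fx=3,fy=3,interpolation=2)
cv2.imwrite("pics/a5.png",np.hstack([a,b])[:,:,::-1])
E
```

```text
orientation: [0.556, 2.742, -0.1]
ft_force: [0.5, 0.0, -0.0]
width: 37.7
grasp_force: 0.0
orientation: [0.556, 2.744, -0.101]
ft_force: [-0.1, 1.1, 0.1]
width: 40.0
grasp_force: 0.0
orientation: [0.554, 2.742, -0.1]
ft_force: [0.4, 0.4, 0.9]
width: 40.4
grasp_force: 0.0
t: 11.03
ee_pos: [455.4, -29.9, 250.7]
orientation: [0.562, 2.74, -0.101]
ft_force: [0.4, -0.9, -0.0]
width: 40.4
grasp_force: 0.0
```

View pics/a5.png

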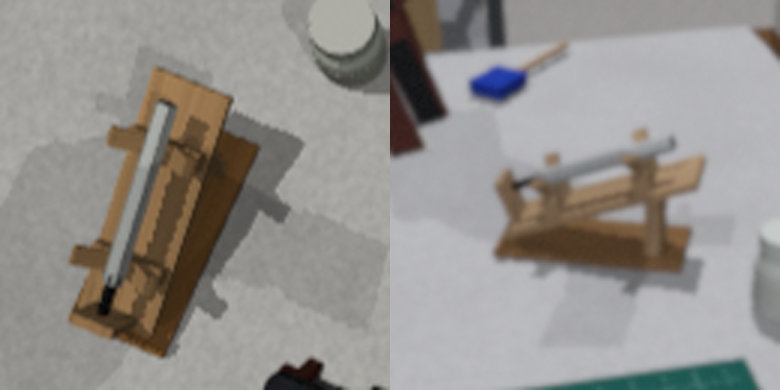

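The knife lies released in the rest. In the top view the butt is at (160,134) and the cap tip at (140,203). In the side view they are at (279,118) and (227,131). I'll check the numbers, because it looks close to the left cheeks.

Run:
```python
from h import *
T=camrig.get_image("top");S=camrig.get_image("side")
b,eb=tri(T,(160-.3,134.2),S,(278.8,117.5)); c,ec=tri(T,(139.7,203),S,(226.5,131)); v=b-c
m=(b+c)/2; print(b.round(1),eb,c.round(1),ec,"len",np.linalg.norm(v),"pitch",np.degrees(np.arcsin(v[2]/np.linalg.norm(v))),"yaw",np.degrees(np.arctan2(v[1],v[0])))
a=np.radians(-23.3); d=m-[617,202,0]; print("along",d[0]*np.cos(a)+d[1]*np.sin(a),"across",-d[0]*np.sin(a)+d[1]*np.cos(a),"z",m[2])
k=frame(-23.3,20)[:,0]*-1
for s in(80,-80):
    X=np.array([617,202,85])+k*(s-2); print("ideal px",np.round(proj(T,X),1),np.round(proj(S,X),1))
x=[onz(T,105+px/3-.3,100+py/3-.3,7) for px,py in((258,147),(165,356))]; print(x)
```

```text
[686.7 174.9 109.4] 1.0240794082508498 [549.3 227.3  60.2] 1.4268095461501136 len 155.05392960921955 pitch 18.475540214416096 yaw -20.905332731775797
along 1.2550673608339973 across -0.4416585636889721 z 84.81375452016535
ideal px [160.3 134.7] [278.  117.1]
ideal px [137.8 204.3] [225.  131.4]
[array([681.33035686, 129.84865799,   7.        ]), array([519.46814763, 197.50184462,   7.        ])]
```

The knife's pitch is 18.5° and its yaw error is 2.4°. Its offset is 1 mm along and 0.4 mm across, at a height of 85 mm. All are within the limits, so I'll hand the job in.

```bash
python3 -c "
from workcell import ctrl, camrig, close_job
print(close_job())"
```

```text
the job is handed in; nothing more can be done
None
```

The knife lies released in both notches of the rest, cap down at the foot stop and butt up, measured within every stated limit; the gripper never touched the brush or folder, and I handed the job in at about 11 s (no verdict was printed).

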